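# Roll the marker panel's strips down flat

## Robot

A 7-joint arm with a two-finger parallel gripper is mounted at the origin on a cart in front of the work surface, level with it; the furniture and walls round the work are solid. World frame = base frame: x ahead of the robot, y to its left, z up, the work surface at z = 0. Lengths are in m, angles in rad, forces in N, time in s.
With the tool pointing down it reaches from about 0.425 to 0.825 m from the base axis. Payload 3.6 kg.
Tool frame: the origin (TCP) lies at the centre of the arm's flange, where the gripper is bolted on; the fingertips stand 186 mm ahead of it and the grasp point (between the pads) lies 167 mm ahead of it (env.tips_ahead is the distance from the TCP to the fingertips, in m); z points along the fingers, y is the line along which they close (so a half turn about z gives the same grasp; the last joint's range is limited). The gripper opens to 93 mm and grips with 3 to 60 N. Pads are 15 mm wide; open, the fingers measure 128 mm over their backs; the gripper's body (75 mm by 188 mm) begins 65 mm behind the grasp point.
Start: joints at [1.151, 0.615, -0.013, 1.423, 0.008, 1.103, -0.04], TCP at [0.249, -0.6, 0.405] pointing down, gripper open.
Joint ranges: [-3.12, 3.12], [-0.3, 2.06], [-1.34, 1.32], [0.26, 2.42], [-1.36, 4.5], [0.01, 1.98], [-2.84, 2.84]. Speed limits (rad/s): [2.79, 2.79, 3.14, 3.14, 3.14, 3.14, 3.14].

## Interface

Orientations are given as a rotation vector (axis times angle).
In Python, from workcell import env, capture, camera_info, finish_job gives the robot as it stands. The module is installed in compiled form; this text tells all that it offers.
- The arm moves only by the shell command python3 -m crank 'ROWS'. ROWS is JSON, one flat list of numbers, 5 for each row, row after row: the closure, from -1 (fully open) to 1 (shut), then the shift along the tool's x, y, z normalised to -1 to 1, where 1 is 400 mm, then the turn about the tool's z normalised to -1 to 1, where 1 is 90 degrees. In form: [claw, dx, dy, dz, spin, claw, dx, dy, dz, spin, ...]. A call has 1 to 20 rows; each row is the pose to reach, as a shift and turn from the pose commanded when the call began, along the tool's axes at that moment; what a row does not reach only later rows make up. A row lasts 1/12 s, in which the tool goes at most 41.7 mm and 7.16 degrees, less where a joint would pass 70% of its speed; a pose out of reach is approached as far as the arm can. A call with a number of a shift or a turn outside -1 to 1 is refused whole. A call with a gripper value outside its range is refused whole. The fingers move at their own pace and stop on an object; the grip force is fixed at half the most. Time passes only in rows, so rows that repeat a pose let the fingers close. It gives the time, the measured TCP pose, the force, the opening and the grip force at its end, in the units of the state.
- env.sense(): the state, without advancing time (a new reading comes with each control period).
- capture(name): name is "scene" or "top"; returns (picture, depth): 420x560x3 uint8, red, green, blue; 420x560 float32, m along the optical axis (not along the pixel's ray), 0 where there is no reading.
- camera_info(name): a dict with "intrinsics" (3x3 intrinsics, pixels), "distortion" ([k1, k2, p1, p2, k3] as OpenCV has them; the pictures are not rectified), "position" and "orientation" of the camera in the world. Camera axes: x right, y down, z forward; pixel columns grow to the right and rows downward; lengths in m; the calibration is good to about 2 mm. A picture is of the moment at which its call begins. camera_info takes no time and is no camera call.
- finish_job(): hands the job in; it is judged then, once.
The state is a dict: "t": time; "joints": joint angles; "qd": joint speeds; "effort": joint torques, N m; "position": TCP position; "orientation": TCP orientation; "contact_force": force on the tool from outside, world axes, zero at the start; "ft_torque": the same for the moment, N m; "grip_width": opening from 0.0 (shut) to 1.0 (fully open); "finger_force": force on a finger pad.
Only numpy, scipy, OpenCV 4.12 (cv2) and the standard library are available. Lean on these libraries where they do the work, as an engineer would, in place of code of your own. Each camera call takes 0.05 s, during which the arm holds its last target. There are 200 camera calls.

## Task

Take the hand roller out of its stand and roll it along the panel, bearing down steadily with about 15 N and never more than 30 N, until all eight raised strips lie flush; the bed's height and slope are uncertain, so go by feel. Press only with the rolling wheel, not with the fingers. Then put the roller back upright in its stand, let go, and leave everything else on the bench where it is.

Things in the scene. Friction and masses are not known exactly. Their poses are not given: they have to be found in the camera images.
- panel: Marker panel: dark steel base plate 100 (x) x 250 (y) x 8 mm fixed to the bench, with an aluminium bed on it that carries eight stiff grey strips side by side: one flat sheet 64 (x) x 200 (y) mm. Origin: centre of the base plate's underside, y along the length, z up. The bed's rim round them is 1 mm lower than seated strips.
- panel_pivot (a point): Nominal middle of the bed's cross pivot, x = 0, y = 0, z = 26 mm of the panel (axes as the panel's). The bed is locked at an unknown height within 5 mm above or below this, and at an unknown slope along y of up to 0.045 rad either way (ends 4.5 mm up or down): find the height by feel, all along. No reported pose shows the bed's height or slope.
- sheet_middle (a point): Nominal middle of the seated sheet, x = 0, y = 0, z = 38 mm of the panel (true height within 5 mm). The strips, 64 x 24 mm, 6 mm thick, stand 2.5 to 3.5 mm proud at first. Each sinks only under more than about 8 N (stiff adhesive), stays where it is left, and when seated meets a hard stop, where a rigidly held roller gains some 5 to 25 N per mm.
- roller: Hand roller, about 0.4 kg, 96 mm tall, upright in its stand at first. Origin: lowest point of the wheel, under its middle; z up along the grip. Black rubber wheel, 36 mm diameter, 44 mm wide, axle along x at z = 18 mm, turns freely, so it rolls along the roller's y. Above it a steel crown, 58 (x) x 64 (y) mm, z = 44 to 54 mm.
- roller_grip (a point): Where to hold the roller: in its wooden grip block, 36 (x) x 26 (y) mm, which stands on the crown from z = 54 to 96 mm. This point is on its axis, 76 mm above the roller's origin. Let the fingers close on the 26 mm width (along the roller's y), tips just above the crown.
- stand: Dark steel roller stand fixed to the bench, base 84 (x) x 74 (y) mm, origin under its centre. Two walls along x, inner faces at y = -22 and 22 mm, 6 mm thick, 50 mm high; end walls 30 mm high, inner faces at x = -34 and 34 mm. Wheel and fork (62 x 36 mm) hang between them, the crown resting on the two high walls.
- stand_seat (a point): Where the roller's origin is when it rests in the stand: 6 mm above the stand's origin. The roller's axes are then parallel to the stand's, either way round.
- roller_wheel (a joint): Rotation of the wheel on its axle (rad), 0 at the start; 18 mm of rolling is 1 rad.
- strip_1 (a joint): Height (m) by which the strip at y = -87.5 mm of the panel stands proud; 0 = seated flush, at most 0.004.
- strip_2 (a joint): Height (m) by which the strip at y = -62.5 mm of the panel stands proud; 0 = seated flush, at most 0.004.
- strip_3 (a joint): Height (m) by which the strip at y = -37.5 mm of the panel stands proud; 0 = seated flush, at most 0.004.
- strip_4 (a joint): Height (m) by which the strip at y = -12.5 mm of the panel stands proud; 0 = seated flush, at most 0.004.
- strip_5 (a joint): Height (m) by which the strip at y = 12.5 mm of the panel stands proud; 0 = seated flush, at most 0.004.
- strip_6 (a joint): Height (m) by which the strip at y = 37.5 mm of the panel stands proud; 0 = seated flush, at most 0.004.
- strip_7 (a joint): Height (m) by which the strip at y = 62.5 mm of the panel stands proud; 0 = seated flush, at most 0.004.
- strip_8 (a joint): Height (m) by which the strip at y = 87.5 mm of the panel stands proud; 0 = seated flush, at most 0.004.
- union: Brass pipe union, 29 x 33 x 50 mm, upright behind the stand; origin under its centre. Bystander.
- tape: Roll of black tape, 68 mm diameter, 18 mm high, lying flat. Bystander; origin under its centre.
- lid: Loose round meter lid, 74 x 65 x 7 mm, lying flat. Bystander.
- cup: Grey round lidded cup, 67 mm diameter, 65 mm high, at the right side. Bystander.
- spanner: Spanner, 187 mm long, lying at the front edge. Bystander.
- meter_a: Water meter, 75 x 185 x 120 mm, at the back. Bystander.
- meter_b: Water meter, 75 x 185 x 120 mm, at the back. Bystander.
Not all that is in view belongs to the job. What is shaped like the roller but blue is not meant.

How it is judged:
On the way, in this order (a step that is already met when the one before it is completed fails the run):
1. The roller is lifted out of its stand (height (world z) of roller above 0.065 m), for 0.1 s.
2. The wheel, bearing on the panel with over 3 N, has rolled at least 70 mm (3.9 rad) net in one direction (contact force between roller and panel above 3 N and (value of joint roller_wheel above 3.9 rad or value of joint roller_wheel below -3.9 rad)), for 0.05 s.
3. All eight strips are seated (less than 1.5 mm proud) (value of joint each of strip_1, strip_2, strip_3, strip_4, strip_5, strip_6, strip_7, strip_8 below 0.0015 m), for 0.2 s.
At the end, for the whole second after the job is handed in: All eight strips stand less than 1.5 mm proud; the roller rests upright in its stand (within 8 mm sideways, origin less than 11 mm above the stand's origin, tilt under 0.1 rad), still and released (all of step 3 and horizontal distance between roller and stand below 0.008 m and z of roller in the frame of stand below 0.011 m and angle between roller's own z axis and vertical below 0.1 rad and linear speed of roller below 0.02 m/s); the robot touches nothing.
It fails at once if The roller bears on the panel with more than 30 N (contact force between roller and panel above 30 N).
It fails at once if The fingers press on the panel (over 3 N) (contact force between the fingers and panel above 3 N).
It fails at once if A bystander (union, tape, lid, cup, spanner, meters) is moved by more than 20 mm (distance of any of union, tape, lid, cup, spanner, meter_a, meter_b from where it was at the start of the episode above 0.02 m).
It also fails if it takes over 70 s, if anything falls off the work surface, if the arm or the gripper's body presses on something with over 40 N, if the wrist force passes 120 N, or if a joint passes its speed limit or range.

## Working session

There is one attempt and no reset: what is moved stays moved. The work goes in short steps, Python scripts to look and compute and a shell command to move; the robot and the scene stay as the last step left them, time stands still between calls to the robot, and variables do not carry over. Pictures are saved under pics/ and viewed, at most 10 in all, crops included, and the job is handed in when it is done.

```bash
mkdir -p pics; python3 - <<'E'
from workcell import env,capture,camera_info
import cv2,numpy as np
print(env.sense(), env.tips_ahead)
for n in("scene","top"):
    p,d=capture(n); cv2.imwrite(f"pics/{n}0.png",cv2.cvtColor(p,cv2.COLOR_RGB2BGR)); np.savez(f"{n}0.npz",p=p,d=d)
    print(n,camera_info(n))
E
```

```text
{'t': 0.0, 'joints': array([ 1.15149935,  0.61590645, -0.01265781,  1.42486617,  0.00812999,
        1.10339271, -0.04041413]), 'qd': array([-1.62224190e-03,  2.48235641e-05, -1.25448161e-03,  4.05025250e-05,
        1.60663363e-04, -1.51856767e-03, -2.55480599e-04]), 'effort': array([ 4.79351274e-04, -4.58933330e+01,  2.09369883e-01, -1.65744174e+01,
       -6.09410810e-02,  2.04616541e-02,  2.19503859e-04]), 'position': array([ 0.24871326, -0.60020005,  0.4035996 ]), 'orientation': array([-3.07874878e+00, -6.12717194e-01,  8.31625006e-04]), 'contact_force': array([3.75296294e-01, 7.54353666e-01, 2.79423913e-04]), 'ft_torque': array([-0.01237953,  0.0476689 , -0.01861284]), 'finger_force': 0.0, 'grip_width': 1.0016962645445755} 0.1861
scene {'intrinsics': array([[431.21156726,   0.        , 283.45818262],
       [  0.        , 431.21156726, 218.40907689],
       [  0.        ,   0.        ,   1.        ]]), 'distortion': array([-0.10179229,  0.        ,  0.        ,  0.        ,  0.        ]), 'position': array([-0.03252438,  0.75074703,  0.80867649]), 'orientation': array([-0.70173981,  2.50123272, -1.24066138])}
top {'intrinsics': array([[386.70343123,   0.        , 277.07203592],
       [  0.        , 386.70343123, 203.89669541],
       [  0.        ,   0.        ,   1.        ]]), 'distortion': array([0.02762881, 0.        , 0.        , 0.        , 0.        ]), 'position': array([ 0.31805025, -0.11243974,  1.20290153]), 'orientation': array([-2.1371174 ,  2.10952074, -0.15130715])}
```

View pics/scene0.png

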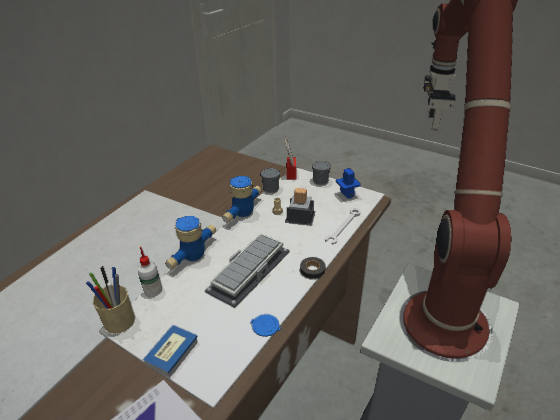

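View pics/top0.png

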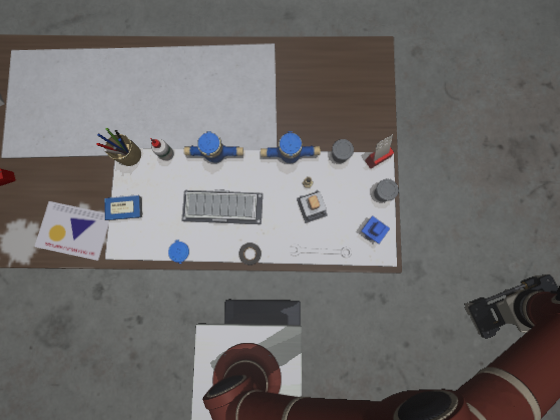

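Candidates: the wooden-grip, steel-crown one at top (313,203) / scene (300,200), and the all-blue one at top (375,229) / scene (347,183). The first matches the description (wooden grip, steel crown, in a dark stand). I'll confirm this in a crop and measure.

```bash
cat > h.py <<'E'
import cv2,numpy as np
from workcell import camera_info
from scipy.spatial.transform import Rotation as R
def world(n,d):
    c=camera_info(n);h,w=d.shape
    uv=np.stack(np.meshgrid(np.arange(w),np.arange(h)),-1).reshape(-1,1,2).astype(np.float64)
    q=cv2.undistortPoints(uv,c["intrinsics"],c["distortion"]).reshape(h,w,2)
    P=np.dstack([q,np.ones((h,w))])*d[...,None]
    return P@R.from_rotvec(c["orientation"]).as_matrix().T+c["position"]
def rect(P):
    r=cv2.minAreaRect((P[:,:2]*1000).astype(np.float32)); return np.round(r[0],1),np.round(r[1],1),round(r[2],2)
E
python3 - <<'E'
from h import *
z=np.load("top0.npz");p,d=z["p"],z["d"];W=world("top",d)
s=np.load("scene0.npz");S=world("scene",s["d"])
a=cv2.resize(p[175:260,270:410],None,fx=5,fy=5,interpolation=2)
cv2.imwrite("pics/crop.png",cv2.cvtColor(a,cv2.COLOR_RGB2BGR))
for n,P,im in(("top",W,p),("scene",S,s["p"])):
    hsv=cv2.cvtColor(im,cv2.COLOR_RGB2HSV).astype(int)
    H,Sa,V=hsv[...,0],hsv[...,1],hsv[...,2]
    x,y,h=P[...,0],P[...,1],P[...,2]
    b=h>-.02
    near=b&(x>.4)&(x<.62)&(y>-.3)&(y<-.12)
    m=near&(h>.085)&(h<.13);print(n,"grip",m.sum(),rect(P[m]),np.median(h[m]), P[m].mean(0))
    m=near&(h>.05)&(h<.075);print("crown",m.sum(),rect(P[m]),np.median(h[m]))
    m=near&(h>.004)&(h<.12)&(((V<90)&(x<.56))|(h>.05))&(x<.57);print("stand",m.sum(),rect(P[m]))
    pn=b&(x>.38)&(x<.6)&(y>-.12)&(y<.25)
    m=pn&(h>.004)&(h<.06);print("panel",m.sum(),rect(P[m]))
    m=pn&(h>.032)&(h<.06);print("sheet",m.sum(),rect(P[m]))
    # height along y
    q=P[m]
    for yy in np.arange(-.08,.2,.03):
        k=abs(q[:,1]-yy)<.01
        if k.sum()>5:print(round(yy,2),k.sum(),q[k].mean(0).round(4))
    t=b&(abs(h)<.004)&(x>.35)&(x<.6)&(abs(y)<.3);print("table z",np.median(h[t]))
E
```

```text
top grip 115 (array([ 513.1, -191.1]), array([35.9, 26.3]), 18.53) 0.10093596749435552 [ 0.51181827 -0.19061219  0.10028444]
crown 304 (array([ 514.3, -190.5]), array([70.1, 64.4]), 18.17) 0.059585146846583004
stand 525 (array([ 510.8, -189.9]), array([77.7, 67.6]), 18.43)
panel 2817 (array([488.5,  65. ]), array([218.7, 368.9]), 0.56)
sheet 1752 (array([509.4,  90.8]), array([219.9,  99.2]), 85.62)
-0.02 67 [ 0.5091 -0.0148  0.039 ]
0.01 161 [0.5065 0.0103 0.0434]
0.04 168 [0.5076 0.04   0.0422]
0.07 173 [0.5085 0.0704 0.0404]
0.1 185 [0.5075 0.0999 0.04  ]
0.13 152 [0.512  0.1297 0.0389]
0.16 149 [0.5127 0.1596 0.0377]
0.19 102 [0.5088 0.188  0.0365]
table z -0.00019995213790036104
scene grip 108 (array([ 507.8, -186.1]), array([35. , 29.1]), 13.57) 0.09821694233733669 [ 0.50614964 -0.18277175  0.09622706]
crown 225 (array([ 510.3, -184.4]), array([68.9, 68. ]), 17.67) 0.059509055607804284
stand 732 (array([ 506.6, -186.8]), array([80.5, 74. ]), 16.99)
panel 2959 (array([483.5,  72.2]), array([353.5, 207.9]), 89.78)
sheet 1714 (array([503.6,  93.6]), array([222.5,  99.5]), 89.22)
-0.02 35 [ 0.5022 -0.0133  0.0409]
0.01 151 [0.498  0.0099 0.0432]
0.04 144 [0.4987 0.0398 0.042 ]
0.07 178 [0.5023 0.0703 0.0406]
0.1 185 [0.5024 0.1001 0.0395]
0.13 158 [0.5037 0.1303 0.0382]
0.16 168 [0.5045 0.1601 0.0372]
0.19 123 [0.506  0.1876 0.0358]
table z -0.00042274880215137367
```

View pics/crop.png

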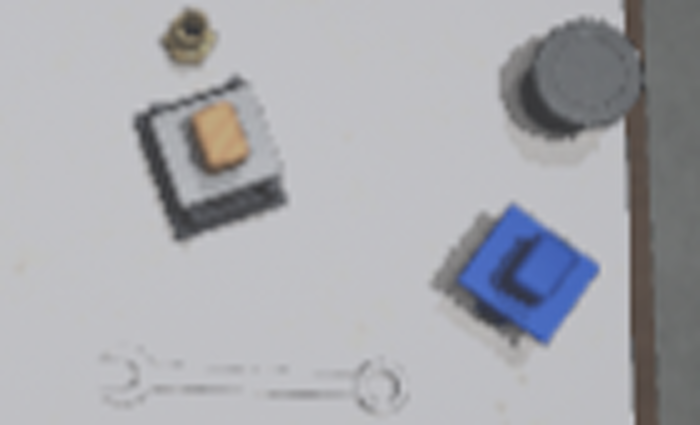

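The crop confirms it: wooden grip at about (218,137), i.e. top (314,202), on a steel crown in the dark stand. The blue one is the decoy. Next I'll refine the poses.

```bash
python3 - <<'E'
from h import *
from workcell import env
for n in("top","scene"):
    z=np.load(n+"0.npz");p,d=z["p"],z["d"];W=world(n,d);x,y,h=W[...,0],W[...,1],W[...,2]
    hsv=cv2.cvtColor(p,cv2.COLOR_RGB2HSV)
    m=((h>.004)&(h<.075)&(x>.42)&(x<.6)&(y>-.12)&(y<.3)).astype(np.uint8)
    k,l,st,_=cv2.connectedComponentsWithStats(m)
    i=1+np.argmax(st[1:,4]); m=l==i
    print(n,"panel",rect(W[m]))
    b=m&(h<.012);print("base",b.sum(),rect(W[b]))
    # strips: bright, high
    q=m&(h>.030)&(hsv[...,2]>130); q=cv2.morphologyEx(q.astype(np.uint8),cv2.MORPH_OPEN,np.ones((5,5)))>0
    P=W[q];print("sheet",len(P),rect(P)); A=np.c_[P[:,1]-.09,P[:,0]-.505,np.ones(len(P))];print(np.linalg.lstsq(A,P[:,2],rcond=None)[0])
    g=(x>.46)&(x<.56)&(y>-.25)&(y<-.13)
    for lo,hi in((.096,.11),(.057,.064)):
        q=g&(h>lo)&(h<hi);print(lo,q.sum(),rect(W[q]),W[q].mean(0).round(4))
    q=g&(h>.003)&(h<.056)&(hsv[...,2]<110);print("stand",rect(W[q]))
s=env.sense();M=R.from_rotvec(s["orientation"]).as_matrix();print(M.round(4));print(M.T@(np.array([.51,-.189,.404])-s["position"])/.4)
E
```

```text
top panel (array([514. ,  90.6]), array([254.1, 116.1]), 88.92)
base 567 (array([514. ,  90.6]), array([254.1, 116.1]), 88.92)
sheet 1206 (array([508.7,  88.1]), array([209.4,  78.5]), 88.78)
[-0.03235019 -0.02013141  0.04084818]
0.096 104 (array([ 513.5, -190.5]), array([35.3, 25.5]), 20.8) [ 0.5129 -0.1905  0.1011]
0.057 244 (array([ 512.9, -191. ]), array([58.1, 63.8]), 19.25) [ 0.5103 -0.1907  0.06  ]
stand (array([ 510.7, -190.3]), array([78.8, 69.1]), 19.13)
scene panel (array([502.4,  81.3]), array([275.5, 102.2]), 87.0)
base 724 (array([485.7,  88.3]), array([275.8, 100.2]), 78.38)
sheet 805 (array([509. ,  92.6]), array([196. ,  68.6]), 88.37)
[-0.04611954 -0.01325212  0.04095947]
0.096 66 (array([ 508.3, -186.8]), array([34.9, 27.6]), 16.67) [ 0.5074 -0.1848  0.1002]
0.057 140 (array([ 508.4, -187.2]), array([58.1, 64.8]), 18.65) [ 0.5025 -0.1777  0.0597]
stand (array([ 507.3, -184.8]), array([83.1, 72.1]), 20.91)
[[ 9.238e-01  3.828e-01 -9.000e-04]
 [ 3.828e-01 -9.238e-01  2.100e-03]
 [-0.000e+00 -2.300e-03 -1.000e+00]]
[ 9.97031516e-01 -6.99687160e-01  8.42256988e-04]
```

```bash
python3 -m crank '[-1,0.998,-0.699,0,0.04, -1,0.998,-0.699,0,0.04, -1,0.998,-0.699,0,0.04, -1,0.998,-0.699,0,0.04, -1,0.998,-0.699,0,0.04, -1,0.998,-0.699,0,0.04, -1,0.998,-0.699,0,0.04, -1,0.998,-0.699,0,0.04, -1,0.998,-0.699,0,0.04, -1,0.998,-0.699,0,0.04, -1,0.998,-0.699,0,0.04, -1,0.998,-0.699,0,0.04, -1,0.998,-0.699,0.1,0.04, -1,0.998,-0.699,0.2,0.04, -1,0.998,-0.699,0.2,0.04, -1,0.998,-0.699,0.2,0.04]'
python3 - <<'E'
from h import *
from workcell import env
s=env.sense();M=R.from_rotvec(s["orientation"]).as_matrix();print(M.round(4));print(s["position"],M.T@(np.array([.5107,-.189,.249])-s["position"])/.4)
E
```

```text
t: 1.43
position: [0.5099, -0.1893, 0.3232]
orientation: [-3.096, -0.515, 0.008]
contact_force: [0.4, -0.4, 0.4]
grip_width: 1.003
finger_force: 0.0
[[ 0.9461  0.3239 -0.0055]
 [ 0.3239 -0.9461  0.0016]
 [-0.0047 -0.0033 -1.    ]]
[ 0.50988601 -0.1892857   0.32323327] [0.00302838 0.00060462 0.18557001]
```

```bash
python3 -m crank '[-1,0.002,0,0.08,0, -1,0.002,0,0.15,0, -1,0.002,0,0.18,0, -1,0.002,0,0.18,0, -1,0.002,0,0.18,0]'
python3 -m crank '[0.3,0,0,0,0, 0.3,0,0,0,0, 0.5,0,0,0,0, 1,0,0,0,0, 1,0,0,0,0, 1,0,0,0,0, 1,0,0,0,0, 1,0,0,0,0, 1,0,0,0,0, 1,0,0,0,0]'
```

```text
t: 1.85
position: [0.5121, -0.19, 0.2546]
orientation: [3.098, 0.514, 0.004]
contact_force: [0.2, 0.3, 0.6]
grip_width: 1.004
finger_force: 0.0
t: 2.68
position: [0.5113, -0.1891, 0.2527]
orientation: [-3.099, -0.516, 0.0]
contact_force: [-1.0, 0.4, -0.1]
grip_width: 0.331
finger_force: 0.0
```

```bash
python3 -m crank '[0.3,0,0,0.008,0, 0.3,0,0,0.008,0, 1,0,0,0.008,0, 1,0,0,0.008,0, 1,0,0,0.008,0, 1,0,0,0.008,0, 1,0,0,0.008,0, 1,0,0,0.008,0, 1,0,0,0.008,0]'
```

```text
t: 3.43
position: [0.5113, -0.1891, 0.2494]
orientation: [-3.099, -0.516, 0.0]
contact_force: [-0.4, -0.1, -3.9]
grip_width: 0.28
finger_force: 29.9
```

```bash
python3 -m crank '[1,0,0,-0.05,0, 1,0,0,-0.1,0, 1,0,0,-0.15,0, 1,0,0,-0.2,0, 1,0,0,-0.25,0, 1,0,0,-0.25,0, 1,0,0,-0.25,0]'
python3 -m crank '[1,0.03,-0.1,0,0.05, 1,0.06,-0.2,0,0.1, 1,0.1,-0.3,0,0.15, 1,0.143,-0.4,0,0.2, 1,0.143,-0.457,0,0.224, 1,0.143,-0.457,0,0.224, 1,0.143,-0.457,0.05,0.224, 1,0.143,-0.457,0.08,0.224, 1,0.143,-0.457,0.08,0.224, 1,0.143,-0.457,0.08,0.224, 1,0.143,-0.457,0.08,0.224]'
python3 - <<'E'
from h import *
from workcell import env,capture
s=env.sense();M=R.from_rotvec(s["orientation"]).as_matrix();print(M.round(4))
a=[]
for n in("scene","top"):
    p,d=capture(n); np.savez(n+"1.npz",p=p,d=d); a.append(cv2.resize(p[180:320,190:330] if n=="scene" else p[150:250,160:340],(400,400) if n=="scene" else (400,222)))
a[1]=cv2.copyMakeBorder(a[1],0,178,0,0,0)
cv2.imwrite("pics/c1.png",cv2.cvtColor(np.hstack(a),cv2.COLOR_RGB2BGR))
E
```

```text
t: 4.02
position: [0.5112, -0.189, 0.3497]
orientation: [3.099, 0.516, 0.001]
contact_force: [-0.5, 1.5, -3.8]
grip_width: 0.278
finger_force: 29.9
t: 4.93
position: [0.5062, 0.002, 0.3172]
orientation: [3.141, -0.035, -0.001]
contact_force: [-0.3, -0.2, -3.7]
grip_width: 0.279
finger_force: 29.9
[[ 9.997e-01 -2.240e-02 -9.000e-04]
 [-2.240e-02 -9.997e-01 -1.000e-04]
 [-9.000e-04  2.000e-04 -1.000e+00]]
```

View pics/c1.png

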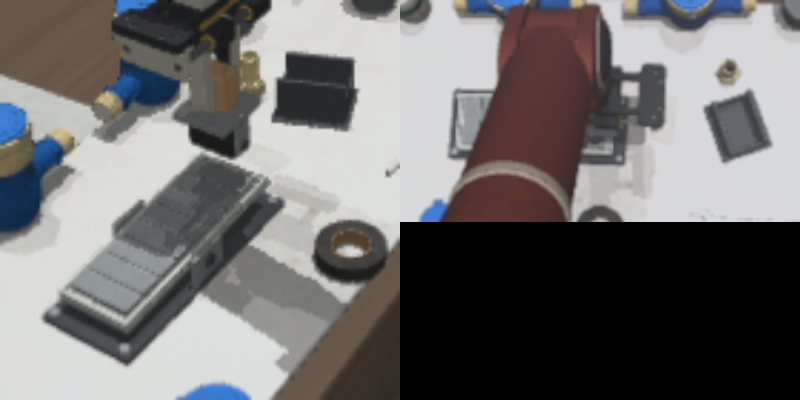

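The picture shows the roller held at (220,110), above the near end of the panel, and the stand empty at (315,85). I'll feel down from here.

```bash
python3 -m crank '[1,0,0,0.03,0, 1,0,0,0.055,0, 1,0,0,0.055,0, 1,0,0,0.055,0]'; python3 -m crank '[1,0,0,0.004,0, 1,0,0,0.008,0, 1,0,0,0.008,0]'; python3 -m crank '[1,0,0,0.003,0, 1,0,0,0.005,0, 1,0,0,0.005,0]'
```

```text
t: 5.37
position: [0.506, 0.0023, 0.2952]
orientation: [-3.141, 0.035, 0.002]
contact_force: [-0.1, -0.4, -4.1]
grip_width: 0.28
finger_force: 29.9
t: 5.62
position: [0.5063, 0.0024, 0.2925]
orientation: [-3.141, 0.034, -0.001]
contact_force: [-0.0, -0.2, -4.1]
grip_width: 0.275
finger_force: 29.9
t: 5.87
position: [0.5062, 0.0024, 0.2903]
orientation: [-3.141, 0.034, 0.0]
contact_force: [-0.5, 0.1, -3.6]
grip_width: 0.277
finger_force: 29.9
```

```bash
for i in 1; do python3 -m crank '[1,0,0,0.003,0, 1,0,0,0.003,0, 1,0,0,0.003,0]'; python3 -m crank '[1,0,0,0.003,0, 1,0,0,0.003,0, 1,0,0,0.003,0]'; done | grep -E "pos|contact"
```

```text
position: [0.5062, 0.0024, 0.2891]
contact_force: [0.5, 1.4, -4.0]
position: [0.5063, 0.0024, 0.2884]
contact_force: [-0.8, 0.7, 1.1]
```

```bash
python3 -m crank '[1,0,0,0.002,0, 1,0,0,0.002,0, 1,0,0,0.002,0]' | grep -E "pos|contact"
```

```text
position: [0.5063, 0.0024, 0.2876]
contact_force: [-1.3, 0.1, 3.7]
```

```bash
python3 -m crank '[1,0,0,0.002,0, 1,0,0,0.002,0, 1,0,0,0.002,0]' | grep -E "pos|contact";python3 -m crank '[1,0,0,0.002,0, 1,0,0,0.002,0, 1,0,0,0.002,0]' | grep -E "pos|contact"
```

```text
position: [0.5063, 0.0024, 0.2865]
contact_force: [-1.2, 0.6, 3.3]
position: [0.5063, 0.0024, 0.2856]
contact_force: [-0.9, -0.3, 3.5]
```

```bash
python3 -m crank '[1,0,0,0.002,0, 1,0,0,0.002,0, 1,0,0,0.002,0]' | grep -E "pos|contact"
```

```text
position: [0.5063, 0.0025, 0.2855]
contact_force: [-1.5, -0.3, 8.3]
```

```bash
python3 -m crank '[1,0,-0.008,0.001,0, 1,0,-0.016,0.001,0, 1,0,-0.024,0.002,0, 1,0,-0.032,0.002,0, 1,0,-0.032,0.002,0]' | grep -E "pos|contact"
```

```text
position: [0.5065, 0.0143, 0.285]
contact_force: [-2.5, -1.8, 11.1]
```

```bash
python3 -m crank '[1,0,-0.008,0,0, 1,0,-0.016,0.001,0, 1,0,-0.024,0.001,0, 1,0,-0.031,0.001,0, 1,0,-0.031,0.001,0]' | grep -E "pos|contact"
```

```text
position: [0.5068, 0.0285, 0.2844]
contact_force: [-2.8, 0.6, 9.9]
```

```bash
python3 -m crank '[1,0,-0.008,0,0, 1,0,-0.016,0.001,0, 1,0,-0.024,0.001,0, 1,0,-0.031,0.0015,0, 1,0,-0.031,0.0015,0]' | grep -E "pos|contact"
```

```text
position: [0.5071, 0.0388, 0.284]
contact_force: [-2.6, -2.8, 11.6]
```

```bash
python3 -m crank '[1,0,-0.008,0,0, 1,0,-0.016,0.001,0, 1,0,-0.024,0.001,0, 1,0,-0.031,0.0015,0, 1,0,-0.031,0.0015,0]' | grep -E "pos|contact"
```

```text
position: [0.5074, 0.0533, 0.2834]
contact_force: [-2.9, 0.6, 10.3]
```

```bash
python3 -m crank '[1,0,-0.008,0,0, 1,0,-0.016,0.001,0, 1,0,-0.024,0.001,0, 1,0,-0.031,0.0015,0, 1,0,-0.039,0.0015,0, 1,0,-0.047,0.002,0, 1,0,-0.055,0.002,0, 1,0,-0.0625,0.0025,0, 1,0,-0.0625,0.0025,0]' | grep -E "pos|contact"
```

```text
position: [0.5079, 0.0785, 0.2824]
contact_force: [-3.9, 1.5, 10.9]
```

```bash
python3 -m crank '[1,0,-0.008,0,0, 1,0,-0.016,0.001,0, 1,0,-0.024,0.001,0, 1,0,-0.031,0.0015,0, 1,0,-0.039,0.0015,0, 1,0,-0.047,0.002,0, 1,0,-0.055,0.002,0, 1,0,-0.0625,0.0025,0, 1,0,-0.0625,0.0025,0]' | grep -E "pos|contact"
```

```text
position: [0.5084, 0.1035, 0.2814]
contact_force: [-2.2, 1.9, 10.3]
```

```bash
python3 -m crank '[1,0,-0.008,0,0, 1,0,-0.016,0.001,0, 1,0,-0.024,0.001,0, 1,0,-0.031,0.0015,0, 1,0,-0.031,0.0015,0]' | grep -E "pos|contact"
```

```text
position: [0.5087, 0.1141, 0.2809]
contact_force: [-3.5, -2.1, 12.6]
```

```bash
python3 -m crank '[1,0,-0.008,0,0, 1,0,-0.016,0.0005,0, 1,0,-0.024,0.001,0, 1,0,-0.031,0.001,0, 1,0,-0.039,0.0015,0, 1,0,-0.047,0.0015,0, 1,0,-0.055,0.002,0, 1,0,-0.0625,0.002,0, 1,0,-0.0625,0.002,0]' | grep -E "pos|contact"
```

```text
position: [0.5093, 0.139, 0.2799]
contact_force: [-2.6, -1.9, 11.1]
```

```bash
python3 -m crank '[1,0,-0.008,0,0, 1,0,-0.016,0.001,0, 1,0,-0.024,0.001,0, 1,0,-0.031,0.0015,0, 1,0,-0.039,0.0015,0, 1,0,-0.047,0.002,0, 1,0,-0.055,0.002,0, 1,0,-0.0625,0.0025,0, 1,0,-0.0625,0.0025,0]' | grep -E "pos|contact"
```

```text
position: [0.5098, 0.1641, 0.2788]
contact_force: [-2.6, -2.5, 10.2]
```

```bash
python3 -m crank '[1,0,-0.008,0,0, 1,0,-0.016,0.001,0, 1,0,-0.024,0.001,0, 1,0,-0.031,0.0015,0, 1,0,-0.037,0.0015,0, 1,0,-0.037,0.0015,0]' | grep -E "time|t:|pos|contact"
```

```text
t: 12.95
position: [0.51, 0.1808, 0.2781]
contact_force: [-2.2, 0.7, 7.8]
```

```bash
python3 -m crank '[1,0,0.006,0.001,0, 1,0,0.012,0.001,0, 1,0,0.012,0.001,0]' | grep -E "pos|contact"; python3 -m crank '[1,0,0,-0.03,0, 1,0,0,-0.08,0, 1,0,0,-0.15,0, 1,0,0,-0.18,0, 1,0,0,-0.18,0]'| grep -E "pos|contact"
python3 - <<'E'
from h import *
from workcell import env,capture
s=env.sense();M=R.from_rotvec(s["orientation"]).as_matrix();print(M.round(4),s["position"],s["contact_force"])
print(M.T@(np.array([.5113,-.1891,.340])-s["position"])/.4)
p,d=capture("scene"); cv2.imwrite("pics/c2.png",cv2.cvtColor(cv2.resize(p[170:330,170:340],(680,600)),cv2.COLOR_RGB2BGR))
E
```

```text
position: [0.5099, 0.1754, 0.2783]
contact_force: [-2.7, 0.0, 11.4]
position: [0.5108, 0.1749, 0.3507]
contact_force: [1.5, 0.1, -3.8]
[[ 0.9997 -0.022   0.0052]
 [-0.022  -0.9998  0.0018]
 [ 0.0052 -0.002  -1.    ]] [0.51077551 0.17492957 0.35070794] [ 1.50669538  0.06044033 -3.84667679]
[0.02116857 0.9098762  0.02510155]
```

View pics/c2.png

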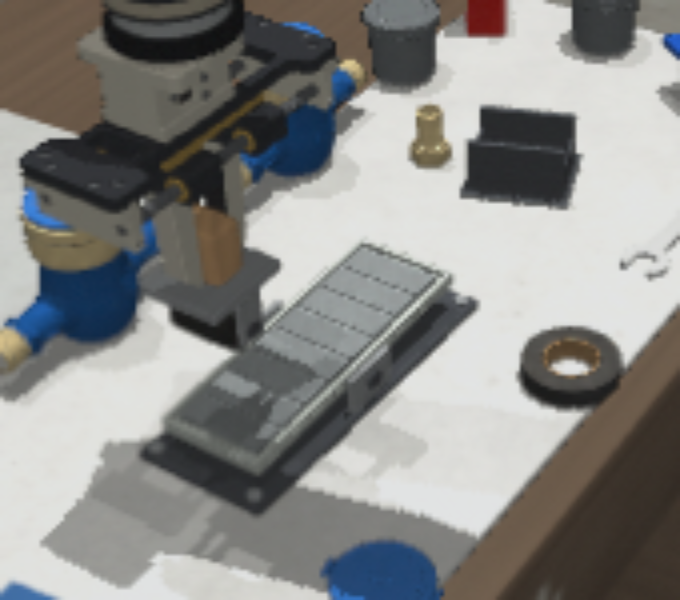

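The strips look flush along the panel, and the roller hangs straight at (210,290). The empty stand is at (525,155). Returning to it.

```bash
python3 -m crank '[1,0,0.05,0,-0.03, 1,0,0.13,0,-0.06, 1,0,0.21,0,-0.09, 1,0,0.3,0,-0.12, 1,0,0.39,0,-0.15, 1,0,0.48,0,-0.18, 1,0,0.57,0,-0.224, 1,0.01,0.66,0,-0.224, 1,0.02,0.75,0,-0.224, 1,0.021,0.83,0,-0.224, 1,0.021,0.89,0,-0.224, 1,0.021,0.91,0,-0.224, 1,0.021,0.91,0,-0.224, 1,0.021,0.91,0,-0.224, 1,0.021,0.91,0,-0.224, 1,0.021,0.91,0,-0.224]'| grep -E "pos|contact|ori"
python3 - <<'E'
from h import *
from workcell import env,capture
s=env.sense();M=R.from_rotvec(s["orientation"]).as_matrix();print(M.round(4),s["position"],s["contact_force"])
print(M.T@(np.array([.5113,-.1891,.249])-s["position"])/.4)
p,d=capture("scene"); cv2.imwrite("pics/c3.png",cv2.cvtColor(cv2.resize(p[150:250,250:350],(600,600)),cv2.COLOR_RGB2BGR))
E
```

```text
position: [0.5107, -0.1869, 0.3484]
orientation: [-3.096, -0.522, 0.001]
contact_force: [0.2, 0.7, -4.1]
[[ 9.448e-01  3.278e-01 -9.000e-04]
 [ 3.278e-01 -9.448e-01  1.900e-03]
 [-2.000e-04 -2.100e-03 -1.000e+00]] [ 0.51073426 -0.1869251   0.34844215] [ 0.18251977  0.70920433 -4.14953474]
[-0.00039574  0.00612813  0.24859301]
```

View pics/c3.png

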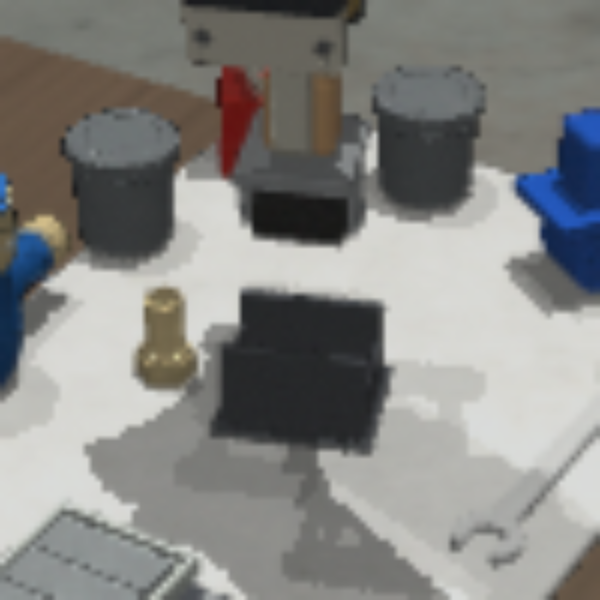

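The roller is upright at (300,190), above the stand at (300,365). Lowering it in stages.

```bash
python3 -m crank '[1,0,0.006,0,0.003, 1,0,0.006,0.05,0.003, 1,0,0.006,0.1,0.003, 1,0,0.006,0.1,0.003, 1,0,0.006,0.1,0.003]'| grep -E "pos|contact|ori"; python3 -m crank '[1,0,0,0.02,0, 1,0,0,0.035,0, 1,0,0,0.035,0, 1,0,0,0.035,0]'| grep -E "pos|contact|ori"
```

```text
position: [0.511, -0.1911, 0.3084]
orientation: [-3.099, -0.51, 0.003]
contact_force: [0.7, 0.3, -1.8]
position: [0.5112, -0.1916, 0.295]
orientation: [-3.1, -0.509, 0.0]
contact_force: [0.7, 0.6, -3.3]
```

```bash
python3 -m crank '[1,0.002,-0.006,0,-0.003, 1,0.002,-0.006,0,-0.003, 1,0.002,-0.006,0.02,-0.003, 1,0.002,-0.006,0.04,-0.003, 1,0.002,-0.006,0.04,-0.003]'| grep -E "pos|contact|ori"; python3 -m crank '[1,0,0,0.02,0, 1,0,0,0.04,0, 1,0,0,0.04,0, 1,0,0,0.04,0]'| grep -E "pos|contact|ori"
```

```text
position: [0.5104, -0.1889, 0.2771]
orientation: [-3.097, -0.516, 0.005]
contact_force: [-0.4, -0.5, -3.8]
position: [0.5109, -0.189, 0.2621]
orientation: [-3.098, -0.516, 0.003]
contact_force: [0.6, -0.3, -3.5]
```

```bash
python3 -m crank '[1,0,0,0.012,0, 1,0,0,0.022,0, 1,0,0,0.022,0, 1,0,0,0.022,0]'| grep -E "pos|contact|ori"; python3 -m crank '[1,0,0,0.004,0, 1,0,0,0.006,0, 1,0,0,0.006,0, 1,0,0,0.006,0]'| grep -E "pos|contact|ori"
```

```text
position: [0.5111, -0.189, 0.2539]
orientation: [-3.099, -0.516, 0.001]
contact_force: [-0.2, -0.2, -3.9]
position: [0.5112, -0.1891, 0.2518]
orientation: [3.099, 0.516, 0.0]
contact_force: [0.2, 1.2, -4.2]
```

```bash
python3 -m crank '[1,0,0,0.004,0, 1,0,0,0.006,0, 1,0,0,0.006,0, 1,0,0,0.006,0]'| grep -E "pos|contact|ori"; python3 -m crank '[1,0,0,0.002,0, 1,0,0,0.002,0, 1,0,0,0.002,0]'| grep -E "pos|contact|ori"
```

```text
position: [0.5112, -0.1891, 0.2494]
orientation: [3.099, 0.516, 0.0]
contact_force: [-0.2, 0.2, -2.8]
position: [0.5112, -0.1891, 0.2493]
orientation: [3.099, 0.516, 0.001]
contact_force: [-1.7, -0.4, 5.3]
```

```bash
python3 -m crank '[-1,0,0,0,0, -1,0,0,-0.002,0, -1,0,0,-0.002,0, -1,0,0,-0.002,0, -1,0,0,-0.002,0, -1,0,0,-0.002,0, -1,0,0,-0.002,0, -1,0,0,-0.002,0, -1,0,0,-0.002,0, -1,0,0,-0.002,0, -1,0,0,-0.002,0, -1,0,0,-0.002,0]'; python3 -m crank '[-1,0,0,-0.03,0, -1,0,0,-0.1,0, -1,0,0,-0.2,0, -1,0,0,-0.3,0, -1,0,0,-0.35,0, -1,0,0,-0.35,0, -1,0,0,-0.35,0, -1,0,0,-0.35,0]'
python3 - <<'E'
from h import *
from workcell import env,capture
p,d=capture("scene");W=world("scene",d);x,y,h=W[...,0],W[...,1],W[...,2]
g=(x>.46)&(x<.56)&(y>-.25)&(y<-.13)
for lo,hi in((.096,.11),(.057,.064)):
    q=g&(h>lo)&(h<hi);print(lo,q.sum(),rect(W[q]),W[q].mean(0).round(4))
for yy in (np.arange(8)-3.5)*.025+.09:
    q=(abs(y-yy)<.008)&(abs(x-.505)<.02);print(W[q][:,2].mean().round(4),end=" ")
cv2.imwrite("pics/c4.png",cv2.cvtColor(cv2.resize(p[150:310,200:360],(600,600)),cv2.COLOR_RGB2BGR))
E
```

```text
t: 18.8
position: [0.5112, -0.1891, 0.2494]
orientation: [-3.099, -0.516, -0.0]
contact_force: [0.3, -1.0, -0.3]
grip_width: 0.996
finger_force: 0.0
t: 19.47
position: [0.5106, -0.1889, 0.3883]
orientation: [-3.098, -0.516, 0.003]
contact_force: [-0.8, -0.8, -0.8]
grip_width: 1.003
finger_force: 0.0
0.096 65 (array([ 509. , -187.6]), array([34.2, 27.7]), 19.6) [ 0.5078 -0.1847  0.1003]
0.057 136 (array([ 507. , -185.4]), array([57.8, 66.8]), 20.83) [ 0.5025 -0.1789  0.0595]
-0.2293 -0.2498 -0.244 -0.2224 -0.201 0.0362 0.035 0.0339
```

View pics/c4.png

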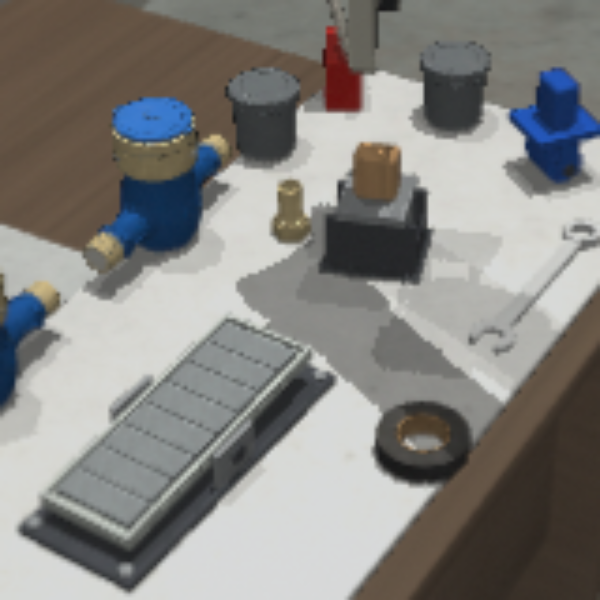

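The roller is back in its stand at (375,200), released, and the strips look flush. A quick check of the strip heights against the first image before handing in:

```bash
python3 - <<'E'
from h import *
from workcell import capture,finish_job
r=[]
for d in(np.load("scene0.npz")["d"],capture("scene")[1]):
    W=world("scene",d);x,y,h=W[...,0],W[...,1],W[...,2];k=(h>.02)&(d>0)
    r.append([np.median(h[k&(abs(y-yy)<.008)&(abs(x-.503)<.02)])*1e3 for yy in (np.arange(8)-3.5)*.025+.09])
drop=np.subtract(*r);print(np.round(r,1),drop.round(1))
if drop.min()>1.7: print(finish_job())
E
```

```text
[[45.1 43.4 43.2 40.9 40.6 38.9 37.8 36.4]
 [41.7 41.2 39.6 38.7 37.6 36.2 35.6 34.2]] [3.4 2.2 3.6 2.2 3.  2.8 2.2 2.3]
the job is handed in; nothing more can be done
None
```

The job is handed in, though I haven't seen the verdict: all eight strips are pressed down 2.2–3.6 mm by camera depth, the rolling force readings were about 12–17 N, and the roller is upright in its stand and released after about 20 s of the 70 s allowed.

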